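Lay out one cylinder's valve gear on its kit pads

ROBOT

A 7-joint arm with a two-finger parallel gripper is mounted at the origin on the work surface. World frame = base frame: x ahead of the robot, y to its left, z up, the work surface at z = 0. Lengths are in m, angles in degrees, forces in N, time in s.
With the tool pointing down it reaches from about 0.425 to 0.875 m from the base axis. Payload 4.7 kg.
Tool frame: the origin (TCP) lies midway between the tips of the shut fingers; the grasp point (between the pads) lies 19 mm behind it; z points along the fingers, y is the line along which they close (so a half turn about z gives the same grasp; the last joint's range is limited). The gripper opens to 87 mm and grips with 3 to 60 N. Pads are 19 mm wide; open, the fingers measure 117 mm over their backs; the gripper's body (75 mm by 190 mm) begins 51 mm behind the grasp point.
Start: joints at [-68.749, 18.392, -4.016, 83.108, 1.295, 78.541, -3.26], TCP at [0.227, 0.609, 0.223] pointing down, gripper open.
Joint ranges: [-163.93, 163.93], [-17.29, 119.83], [-79.2, 71.16], [3.27, 140.29], [-89.18, 269.18], [5.43, 117.66], [-154.24, 154.24]. Speed limits (degrees/s): [147.25, 147.25, 180, 180, 180, 180, 180].

INTERFACE

Orientations are given as [roll, pitch, yaw] about the fixed x, y, z axes, in that order (R = Rz(yaw) Ry(pitch) Rx(roll)).
In Python, from cell import env, viewer, boxes_of, masks_of gives the robot as it stands. The module is installed in compiled form; this text tells all that it offers.
- The arm moves only by the tool apply_moves, never from a script. Its argument "moves" is a list of rows, each a list of 7 numbers: the shift along the tool's x, y, z scaled (see below), then the turn, a rotation vector about the tool's x, y, z scaled (see below), then the opening, from 0 (shut) to 1 (fully open). A call has 1 to 20 rows; each row is the pose to reach, as a shift and turn from the pose commanded when the call began, along the tool's axes at that moment; what a row does not reach only later rows make up. The controller multiplies each number of a shift by 0.2 m and each number of a turn by 1.5 rad. A row lasts 1/10 s, in which the tool goes at most 50 mm and 8.59 degrees, less where a joint would pass 70% of its speed; a pose out of reach is approached as far as the arm can. A call with a number of a shift or a turn outside -1 to 1 is refused whole. A call with a gripper value outside its range is refused whole. The fingers move at their own pace and stop on an object; "grip_force" is the grip in N (left out, the last holds). Time passes only in rows, so rows that repeat a pose let the fingers close. It gives the time, the measured TCP pose, the force, the opening and the grip force at its end, in the units of the state.
- env.get_obs(): the state, without advancing time (a new reading comes with each control period).
- viewer.read_camera(name): name is "scene" or "top" or "wrist"; returns the picture (400x640x3 uint8, red, green, blue); there is no depth.
- viewer.get_calibration(name): a dict with "fov_y" (degrees; the focal length in pixels is half the picture's height over the tangent of half this angle, whatever the lens; pixels are square), "cx", "cy" (the principal point, pixels), "position" and "orientation" of the camera in the world. Camera axes: x right, y up, looking along -z (the intrinsics and any distortion apply to the point x, -y, -z); pixel columns grow to the right and rows downward; lengths in m; the calibration is good to about 2 mm. A picture is of the moment at which its call begins: read the wrist's pose just before it. get_calibration takes no time and is no camera call; for the wrist camera it gives the pose at the moment of the call.
- env.sign_off(): hands the job in; it is judged then, once.
Trained networks look in the newest picture that a camera, given by its name, has taken for a name from the list of things; names that differ only in an ending like _2 or _b are one class to them, and where a whole thing is asked for, a point or a joint stands for the part that bears it (a point fixed in the world has none). Each returns a list of dicts, best first, with "conf" (0 to 1); they miss things now and then, are a little off and sometimes report something else, mostly with a low value. They report only what shows in the picture. A call takes as long as a camera call. They do not tell look-alikes from the thing itself.
- boxes_of(camera, target): "location" ([column, row] in pixels, amid what is visible of it).
- masks_of(camera, target): "pixels" (400x640 bool, what is visible of it) and "location" ([column, row] in pixels, amid what is visible of it).
The state is a dict: "time_s": time; "qpos": joint angles; "joint_velocities": joint speeds; "effort": joint torques, N m; "tool_pos": TCP position; "tool_rot": TCP orientation; "force": force on the tool from outside, world axes, zero at the start; "wrist_torque": the same for the moment, N m; "grip_width": finger opening in m; "grasp_force": force on a finger pad.
Only numpy, scipy, OpenCV 4.12 (cv2) and the standard library are available. Lean on these libraries where they do the work, as an engineer would, in place of code of your own. Each camera call takes 0.05 s, during which the arm holds its last target. There are 200 camera calls.

TASK

Lay out the valve gear for reassembling the cylinder head: put the valve, the valve spring, the seat ring and the rocker arm each onto its own kit pad, the one with its colour and outline, centred on the outline, with the rocker arm lengthwise along its outline (either way round). Set each part down gently without dropping it, resting flat on its pad with the valve still standing on its head, and leave the oil bottle and the paste tin where they stand.

Things in the scene. Friction and masses are not known exactly. Their poses are not given: they have to be found in the camera images.
- valve: steel engine valve with a dark head, standing upside down on its flat head, stem straight up with a green cap on the tip. Head 38 mm diameter, 4 mm thick at the rim and coned up to the stem by 18 mm height; stem 9 mm diameter (green cap 11 mm to look at, grips like the stem), 84 mm tall in all; about 70 g. Origin: centre of its underside (the head face); z runs up the stem. Take it by the stem.
- spring: yellow-painted coil valve spring standing on end, 32 mm outer diameter, 42 mm tall, stiff enough to grip by its sides as if solid; about 60 g. Origin: centre of its underside; z along its axis, up.
- seat: copper-coloured valve seat ring lying flat, 44 mm outer and 33 mm inner diameter, 14 mm tall; about 50 g. Origin: centre of its underside; z up.
- rocker: blue rocker arm with a steel roller at one end and an adjuster screw at the other, lying flat on its underside; 80 mm long (x axis), 22 mm wide (y axis), 20 mm tall; straight parallel sides; about 90 g. Origin: centre of its underside; z up.
- valve_pad: round rubber pad fixed to the bench, 84 mm diameter and 6 mm thick, flat on top, with a green edge band and, at the centre of its black middle, a filled white disc (40 mm) with a small black dot, the valve's head and stem. Origin: centre of its underside; the top is 6 mm above. Place of the valve.
- spring_pad: round rubber pad fixed to the bench, 84 mm diameter and 6 mm thick, flat on top, with a yellow edge band and, at the centre of its black middle, two thin white circles one inside the other (35 and 24 mm), the spring's end. Origin: centre of its underside; the top is 6 mm above. Place of the spring.
- seat_pad: round rubber pad fixed to the bench, 84 mm diameter and 6 mm thick, flat on top, with a copper-coloured edge band and, at the centre of its black middle, a broad white ring (47 mm outside, 31 mm inside), the seat ring's outline. Origin: centre of its underside; the top is 6 mm above. Place of the seat ring.
- rocker_pad: oblong rubber pad fixed to the bench, 110 mm (x axis) by 56 mm (y axis), 6 mm thick, flat on top, with a blue edge band and a white rectangular outline 84 by 26 mm along its x axis on a black middle. Origin: centre of its underside; the top is 6 mm above. Place of the rocker arm, lengthwise, either way round.
- oil_bottle: bystander: small white oil bottle with a black cap, 38 mm diameter, 80 mm tall, standing. Origin: centre of its underside. Leave it alone.
- paste_tin: bystander: closed dark tin with an aluminium lid, 52 mm diameter, 32 mm tall. Origin: centre of its underside. Leave it alone.
There are look-alikes about, which are no part of the job. Of the things that look like the spring, the smallest one is meant.

How it is judged:
By the outcome, as a careful person would: the job done as asked, in the order asked, and still so for the second after the job is handed in, with the robot touching nothing.
It also fails if it takes over 128 s, if anything falls off the work surface, if the arm or the gripper's body presses on something with over 40 N, if the wrist force passes 120 N, or if a joint passes its speed limit or range.

## Working session

There is one attempt and no reset: what is moved stays moved. The work goes in short steps, Python scripts to look and compute and a tool call to move; the robot and the scene stay as the last step left them, time stands still between calls to the robot, and variables do not carry over. Pictures are saved under pics/ and viewed, at most 17 in all, crops included, and the job is handed in when it is done.

Besides the shell and the picture viewer there is one more tool, called after "Call:" as name(argument=value, ...), one argument or row to a line, values as JSON. apply_moves: Moves the arm, as the interface text tells. Shifts and turns lie within -1 to 1; 1 stands for 0.2 m of shift or 1.5 rad of turn. Its arguments: {"type":"object","properties":{"moves":{"type":"array","items":{"type":"array","items":{"type":"number","minimum":-1,"maximum":1}}},"grip_force":{"type":"number"}},"required":["moves"]}

```bash
mkdir -p pics
python3 - <<'E'
from cell import env, viewer
import cv2
o=env.get_obs(); print(o)
for n in("scene","top","wrist"):
    im=viewer.read_camera(n); cv2.imwrite(f"pics/{n}0.png",im[:,:,::-1]); print(n,viewer.get_calibration(n))
E
```

```text
{'time_s': 0.0, 'qpos': array([-68.74937983,  18.43762183,  -4.01802351,  83.17170731,
         1.29539773,  78.54183555,  -3.26049689]), 'joint_velocities': array([-0.04497414,  0.01850241, -0.06788536,  0.07787281,  0.04844103,
        0.0797519 ,  0.06990237]), 'effort': array([-1.23783651e-03, -4.91283023e+01, -4.04572953e-01, -3.12526953e+01,
       -6.38540718e-02,  4.39358479e-02,  1.76492090e-04]), 'tool_pos': array([0.22686399, 0.6085538 , 0.22150615]), 'tool_rot': array([-1.79894109e+02,  5.27791785e-03,  1.59561011e+02]), 'force': array([ 0.22699757, -0.62604319,  0.44450207]), 'wrist_torque': array([-0.02430502,  0.00237443,  0.03732083]), 'grasp_force': 0.0, 'grip_width': 0.08681591747866918}
scene {'fov_y': 43.15044896398945, 'cx': 321.11850891316243, 'cy': 207.5484457464114, 'position': array([1.31499176, 0.66237334, 0.6650906 ]), 'orientation': array([ 58.4693159 ,  -0.60122238, 131.2822737 ])}
top {'fov_y': 50.90040077950202, 'cx': 320.1570867227269, 'cy': 199.2208822826861, 'position': array([ 0.41280242, -0.01958228,  0.97659714]), 'orientation': array([  9.03814441,  -0.36461713, -89.74233499])}
wrist {'fov_y': 71.74619740323345, 'cx': 327.2732640293796, 'cy': 195.50200800139336, 'position': array([0.15441719, 0.63556492, 0.38265539]), 'orientation': array([-16.41012293,   0.12294338,  69.53769413])}
```

View pics/top0.png

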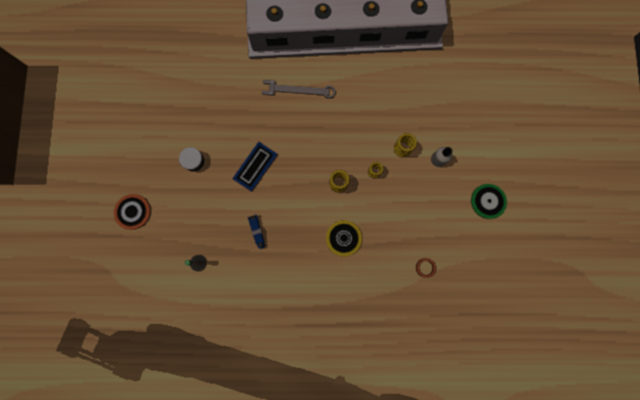

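View pics/scene0.png

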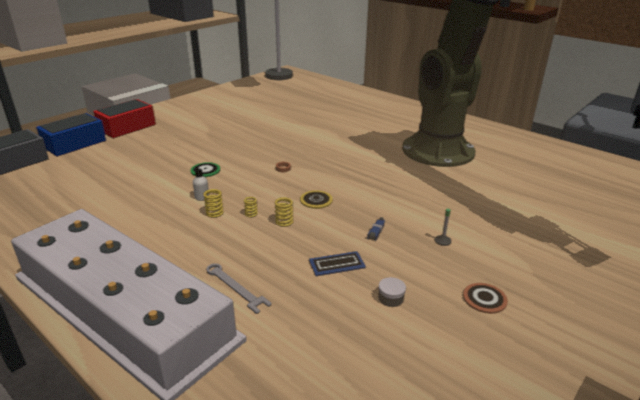

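Top view: valve head (198,262), rocker (257,231), seat ring (426,267), and three springs at (339,181), (375,170) and (405,145), of which the middle one is smallest. The pads are seat (132,211), rocker (255,166), spring (344,238) and valve (489,200). The tin is at (191,159) and the bottle at (443,156). The scene view agrees.

```bash
cat > h.py <<'E'
import numpy as np, cv2
from scipy.spatial.transform import Rotation as R
from cell import env, viewer, boxes_of, masks_of
def ray(n,uv,c=None):
    c=c or viewer.get_calibration(n); f=200/np.tan(np.radians(c["fov_y"]/2))
    d=np.array([(uv[0]-c["cx"])/f,-(uv[1]-c["cy"])/f,-1])
    return c["position"],R.from_euler("xyz",c["orientation"],degrees=True).apply(d)
def onz(n,uv,z,c=None):
    p,d=ray(n,uv,c); return p+d*(z-p[2])/d[2]
def proj(n,P,c=None):
    c=c or viewer.get_calibration(n); f=200/np.tan(np.radians(c["fov_y"]/2))
    q=R.from_euler("xyz",c["orientation"],degrees=True).inv().apply(np.asarray(P)-c["position"])
    return np.stack([c["cx"]-f*q[...,0]/q[...,2],c["cy"]+f*q[...,1]/q[...,2]],-1)
def go(xyz,yaw=None):
    "units to move from the measured pose to TCP xyz, tool down with yaw (fold 180)"
    o=env.get_obs(); r=R.from_euler("xyz",o["tool_rot"],degrees=True)
    s=r.inv().apply(np.asarray(xyz)-o["tool_pos"])/0.2
    y0=o["tool_rot"][2]
    if yaw is None: y1=y0
    else: y1=y0+(yaw-y0+90)%180-90
    t=(r.inv()*R.from_euler("xyz",[180,0,y1],degrees=True)).as_rotvec()/1.5
    print("t%.2f"%o["time_s"],"pos",o["tool_pos"].round(4),"rot",o["tool_rot"].round(2),"q7 %.0f"%o["qpos"][6],"shift",s.round(3),"turn",t.round(3),"alt turn z",((y1-y0)-180*np.sign(y1-y0)),"w %.3f"%o["grip_width"])
E
python3 - <<'E'
from h import *
viewer.read_camera("top")
Z=dict(valve=.005,spring=.021,seat=.014,rocker=.02,valve_pad=.006,spring_pad=.006,seat_pad=.006,rocker_pad=.006,oil_bottle=.04,paste_tin=.02)
for n,z in Z.items():
    for m in masks_of("top",n)[:4]:
        if m["conf"]<.3: continue
        ys,xs=np.nonzero(m["pixels"]); 
        print(n,"%.2f"%m["conf"],m["location"],len(xs),onz("top",m["location"],z)[:2].round(3), cv2.minAreaRect(np.c_[xs,ys].astype(np.float32)))
go([.227,.609,.223])
E
```

```text
valve 0.74 [199.2, 264.6] 233 [0.415 0.25 ] ((197.00003051757812, 263.0000305175781), (16.970561981201172, 16.970561981201172), 45.0)
spring 0.76 [406.6, 143.2] 377 [ 0.7   -0.228] ((404.81707763671875, 145.35366821289062), (18.584678649902344, 25.14397621154785), 38.65980911254883)
spring 0.70 [375.0, 172.2] 151 [ 0.629 -0.152] ((375.2500305175781, 170.25003051757812), (12.020814895629883, 15.55634880065918), 45.0)
spring 0.68 [340.7, 174.3] 316 [ 0.624 -0.072] ((339.5, 181.0), (22.0, 19.0), 90.0)
seat 0.65 [434.8, 269.2] 152 [ 0.407 -0.285] ((425.5, 268.0), (18.0, 19.0), 90.0)
seat 0.38 [198.0, 262.5] 260 [0.42  0.251] ((196.29246520996094, 263.7264404296875), (16.511859893798828, 20.008485794067383), 60.945396423339844)
rocker 0.64 [255.7, 233.3] 342 [0.486 0.121] ((256.5000305175781, 231.50001525878906), (34.68259048461914, 10.914102554321289), 75.96376037597656)
valve_pad 0.84 [489.3, 203.1] 1023 [ 0.56  -0.421] ((488.5, 200.5), (35.0, 35.0), 90.0)
spring_pad 0.62 [344.6, 236.6] 985 [ 0.48  -0.082] ((343.0, 238.5), (35.0, 34.0), 90.0)
seat_pad 0.63 [130.9, 214.9] 1043 [0.528 0.414] ((132.0, 211.5), (35.0, 36.0), 90.0)
rocker_pad 0.55 [257.4, 165.6] 1068 [0.647 0.124] ((254.41397094726562, 166.25950622558594), (24.261035919189453, 46.23116683959961), 34.2868766784668)
oil_bottle 0.59 [442.2, 158.2] 362 [ 0.659 -0.305] ((441.75006103515625, 155.75001525878906), (17.677669525146484, 24.041629791259766), 45.0)
oil_bottle 0.49 [258.3, 235.0] 313 [0.48  0.112] ((256.63897705078125, 232.1002655029297), (34.04430389404297, 9.956353187561035), 74.47589111328125)
paste_tin 0.79 [191.8, 162.7] 465 [0.65  0.275] ((192.00001525878906, 159.50001525878906), (24.748737335205078, 21.920310974121094), 45.0)
t0.70 pos [0.2271 0.6091 0.2226] rot [179.99   0.   159.56] q7 -3 shift [ 0.    -0.    -0.002] turn [0. 0. 0.] alt turn z 0.0 w 0.087
```

View pics/wrist0.png

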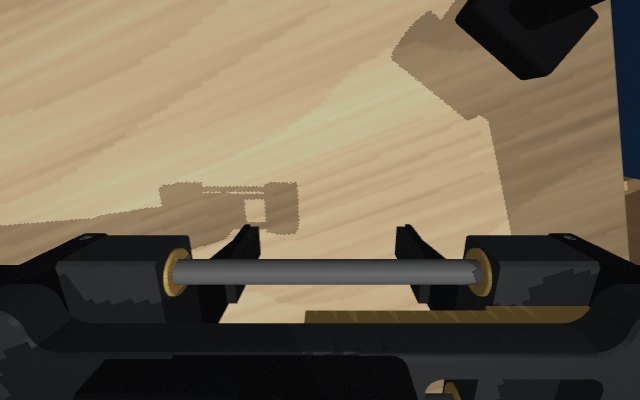

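The wrist view shows only bench and the fingers. Image up is the tool's +x, and the camera sits ahead of the TCP.

Run:
```python
from h import *
c=viewer.get_calibration("wrist"); o=env.get_obs(); r=R.from_euler("xyz",o["tool_rot"],degrees=True)
for v in (20,80,130,180,220):
    p=onz("wrist",(320,v),0.01,c); print(v,(r.inv().apply(p-o["tool_pos"])).round(3))
print("tcp px",proj("wrist",o["tool_pos"],c))
top={"valve":((197,263),.005),"spring":((375.2,170.2),.021),"spB":((404.8,145.3),.03),"spA":((339.5,181),.03),"seat":((425.5,268),.007),"rocker":((256.5,231.5),.01),"valve_pad":((489,200.5),.006),"spring_pad":((343.5,238.5),.006),"seat_pad":((132,211.5),.006),"rocker_pad":((255,166),.006),"bottle":((442,156),.04),"tin":((192,159.5),.02)}
for k,(uv,z) in top.items():
    p=onz("top",uv,z)[:2]; print(k,p.round(3),"r %.3f"%np.hypot(*p),"az %.1f"%np.degrees(np.arctan2(p[1],p[0])))
go([.415,.25,.22],120)
```

```text
20 [ 0.184 -0.009  0.213]
80 [ 0.118 -0.01   0.213]
130 [ 0.057 -0.01   0.213]
180 [-0.01  -0.011  0.213]
220 [-0.07  -0.011  0.213]
tcp px [328.02276436 240.59790433]
valve [0.418 0.255] r 0.490 az 31.4
spring [ 0.634 -0.153] r 0.652 az -13.6
spB [ 0.692 -0.222] r 0.726 az -17.8
spA [ 0.606 -0.069] r 0.610 az -6.5
seat [ 0.41  -0.266] r 0.488 az -33.0
rocker [0.491 0.121] r 0.505 az 13.8
valve_pad [ 0.566 -0.421] r 0.706 az -36.6
spring_pad [ 0.476 -0.079] r 0.482 az -9.5
seat_pad [0.536 0.412] r 0.676 az 37.5
rocker_pad [0.646 0.129] r 0.659 az 11.3
bottle [ 0.664 -0.304] r 0.730 az -24.6
tin [0.657 0.275] r 0.712 az 22.7
t0.70 pos [0.2271 0.6091 0.2226] rot [179.99   0.   159.56] q7 -3 shift [-1.508 -1.354  0.013] turn [0.   0.   0.46] alt turn z 140.4426392231794 w 0.087
```

Call:
apply_moves(
  moves=[
    [-1, -0.384, 0, 0, 0, 0.809, 1],
    [-1, -0.384, 0, 0, 0, 0.809, 1],
    [-1, -0.384, 0, 0, 0, 0.809, 1],
    [-1, -0.384, 0, 0, 0, 0.809, 1],
    [-1, -0.384, 0, 0, 0, 0.809, 1],
    [-1, -0.384, 0, 0, 0, 0.809, 1],
    [-1, -0.384, 0, 0, 0, 0.809, 1],
    [-1, -0.384, 0, 0, 0, 0.809, 1],
    [-1, -0.384, 0, 0, 0, 0.809, 1],
    [-1, -0.384, 0, 0, 0, 0.809, 1],
    [-1, -0.384, 0, 0, 0, 0.809, 1],
  ],
)

```text
time_s: 1.8
tool_pos: [0.3875, 0.4673, 0.2226]
tool_rot: [180.0, -0.0, 90.2]
force: [0.4, -0.3, -0.9]
grip_width: 0.087
grasp_force: 0.0
```

Call:
apply_moves(
  moves=[
    [-0.275, 0.74, 0, 0, 0, 0, 1],
    [-0.275, 0.74, 0, 0, 0, 0, 1],
    [-0.275, 0.74, 0, 0, 0, 0, 1],
    [-0.275, 0.74, 0, 0, 0, 0, 1],
    [-0.275, 0.74, 0, 0, 0, 0, 1],
    [-0.275, 0.74, 0, 0, 0, 0, 1],
  ],
)

```text
time_s: 2.4
tool_pos: [0.5343, 0.4135, 0.2223]
tool_rot: [-179.9, -0.0, 90.2]
force: [-1.6, 1.0, 0.1]
grip_width: 0.0875
grasp_force: 0.0
```

```bash
cat >> h.py <<'E'
def look(names,save=None):
    c=viewer.get_calibration("wrist"); im=viewer.read_camera("wrist")
    if save: cv2.imwrite(f"pics/{save}.png",im[:,:,::-1])
    for n,z in names.items():
        for m in masks_of("wrist",n)[:3]:
            if m["conf"]<.3: continue
            ys,xs=np.nonzero(m["pixels"]); pts=np.c_[xs,ys].astype(np.float32)
            q=np.array([onz("wrist",p,z,c)[:2] for p in pts])
            rc=cv2.minAreaRect((q*1000).astype(np.float32))
            print(n,"%.2f"%m["conf"],"px",pts.mean(0).round(),"centroid",q.mean(0).round(4),"rect mm",np.round(rc[0],1),np.round(rc[1],1),round(rc[2],1))
    return im,c
E
python3 - <<'E'
from h import *
look({"seat_pad":.006},"seatpad")
go([.418,.255,.22],90)
E
```

```text
seat_pad 0.59 px [330. 170.] centroid [0.5376 0.4162] rect mm [537.2 415.8] [82.  82.9] 0.2
t2.50 pos [0.5335 0.4143 0.2226] rot [-1.7993e+02 -6.0000e-02  9.0250e+01] q7 -36 shift [-0.794 -0.581  0.013] turn [-0.001 -0.001  0.003] alt turn z 179.74721003287038 w 0.087
```

Call:
apply_moves(
  moves=[
    [-0.794, -0.58, 0, 0, 0, 0, 1],
    [-0.794, -0.58, 0, 0, 0, 0, 1],
    [-0.794, -0.58, 0, 0, 0, 0, 1],
    [-0.794, -0.58, 0, 0, 0, 0, 1],
    [-0.794, -0.58, 0, 0, 0, 0, 1],
    [-0.794, -0.58, 0, 0, 0, 0, 1],
    [-0.794, -0.58, 0, 0, 0, 0, 1],
  ],
)

```text
time_s: 3.2
tool_pos: [0.4197, 0.2554, 0.2233]
tool_rot: [179.9, -0.1, 90.2]
force: [0.0, -0.1, 0.2]
grip_width: 0.087
grasp_force: 0.0
```

Run:
```python
from h import *
look({"valve":.002},"valve")
go([.418,.255,.1],90)
```

```text
valve 0.64 px [328. 172.] centroid [0.4206 0.2541] rect mm [419.4 254.3] [40.6 37.1] 49.6
t3.30 pos [0.42   0.255  0.2228] rot [ 1.7996e+02 -1.0000e-02  9.0150e+01] q7 -35 shift [-0.    -0.011  0.614] turn [ 0.    -0.     0.002] alt turn z 179.84987903511256 w 0.087
```

View pics/valve.png

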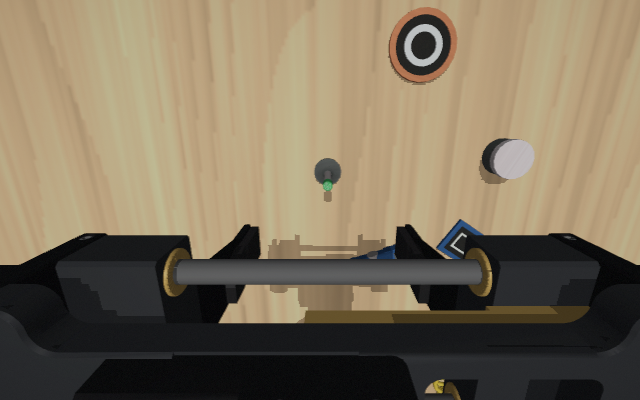

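The valve head is at (328,171) with its green cap at (327,186), directly under the tool. The seat pad is at (423,45).

Call:
apply_moves(
  moves=[
    [0, 0, 0.25, 0, 0, 0, 0.6],
    [0, 0, 0.5, 0, 0, 0, 0.4],
    [0, 0, 0.7, 0, 0, 0, 0.4],
    [0, 0, 0.85, 0, 0, 0, 0.35],
    [0, 0, 0.935, 0, 0, 0, 0.3],
    [0, 0, 0.935, 0, 0, 0, 0.3],
    [0, 0, 0.935, 0, 0, 0, 0.2],
    [0, 0, 0.935, 0, 0, 0, 0.15],
    [0, 0, 0.935, 0, 0, 0, 0.1],
    [0, 0, 0.935, 0, 0, 0, 0.05],
    [0, 0, 0.935, 0, 0, 0, 0.0],
    [0, 0, 0.935, 0, 0, 0, 0.0],
    [0, 0, 0.935, 0, 0, 0, 0.0],
    [0, 0, 0.935, 0, 0, 0, 0.0],
  ],
  grip_force=20,
)

```text
time_s: 4.7
tool_pos: [0.4202, 0.2538, 0.0362]
tool_rot: [179.9, -0.0, 90.0]
force: [-0.8, -0.3, 5.5]
grip_width: 0.0083
grasp_force: 20.0
```

Run:
```python
from h import *
go([.566,-.421,.15],90)
```

```text
t4.70 pos [0.4202 0.2538 0.0362] rot [ 1.7995e+02 -5.0000e-02  9.0030e+01] q7 -31 shift [-3.374  0.728 -0.571] turn [ 0.001 -0.001  0.   ] alt turn z 179.9710050355569 w 0.008
```

Call:
apply_moves(
  moves=[
    [0, 0, -0.1, 0, 0, 0, 0],
    [0, 0, -0.25, 0, 0, 0, 0],
    [0, 0, -0.45, 0, 0, 0, 0],
    [-0.1, 0.1, -0.6, 0, 0, 0, 0],
    [-0.25, 0.2, -0.67, 0, 0, 0, 0],
    [-0.45, 0.3, -0.67, 0, 0, 0, 0],
    [-0.65, 0.4, -0.67, 0, 0, 0, 0],
    [-0.85, 0.45, -0.67, 0, 0, 0, 0],
    [-1, 0.5, -0.67, 0, 0, 0, 0],
  ],
)

```text
time_s: 5.6
tool_pos: [0.5197, 0.0502, 0.169]
tool_rot: [-179.9, 0.1, 89.9]
force: [-0.5, 0.9, -0.8]
grip_width: 0.0085
grasp_force: 20.0
```

Call:
apply_moves(
  moves=[
    [-0.2, 0, 0, 0, 0, 0, 0],
    [-0.4, 0, 0, 0, 0, 0, 0],
    [-0.6, 0, 0, 0, 0, 0, 0],
    [-0.8, 0, 0, 0, 0, 0, 0],
    [-1, 0, 0, 0, 0, 0, 0],
  ],
)

```text
time_s: 6.1
tool_pos: [0.5192, -0.1479, 0.169]
tool_rot: [-180.0, -0.0, 90.0]
force: [0.1, 0.2, -1.1]
grip_width: 0.0082
grasp_force: 20.0
```

Call:
apply_moves(
  moves=[
    [-0.2, 0, 0, 0, 0, 0, 0],
    [-0.4, 0.05, 0, 0, 0, 0, 0],
    [-0.6, 0.1, 0, 0, 0, 0, 0],
    [-0.8, 0.15, 0, 0, 0, 0, 0],
    [-1, 0.2, 0, 0, 0, 0, 0],
  ],
)

```text
time_s: 6.6
tool_pos: [0.5601, -0.3475, 0.1685]
tool_rot: [-179.9, -0.0, 90.1]
force: [0.6, 0.1, -0.4]
grip_width: 0.0082
grasp_force: 20.0
```

Run:
```python
from h import *
go([.566,-.421,.17],90)
look({"valve_pad":.006,"spring":.021},"vp1")
```

```text
t6.60 pos [ 0.5601 -0.3475  0.1685] rot [-1.7993e+02 -5.0000e-02  9.0060e+01] q7 42 shift [-0.368  0.029 -0.008] turn [-0.001 -0.001  0.001] alt turn z 179.93584405872267 w 0.008
spring 0.87 px [466.  60.] centroid [ 0.7003 -0.2177] rect mm [ 699.6 -220. ] [69.6 47.9] 29.3
spring 0.67 px [401.   4.] centroid [ 0.6313 -0.1684] rect mm [ 631.7 -169.2] [25.1  8.4] 0.0
```

View pics/vp1.png

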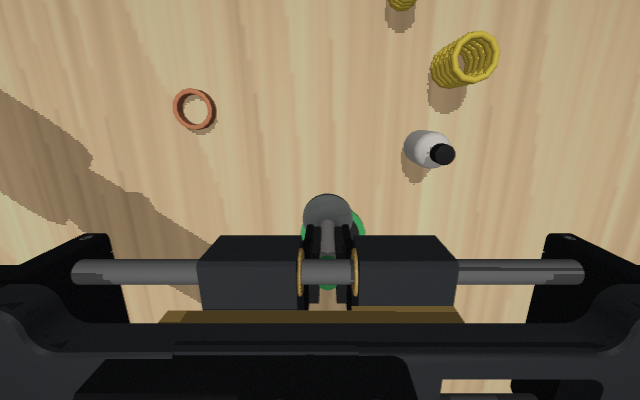

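The pad lies behind the held valve at (330,225). The seat ring is at (194,109), the bottle at (430,150), and the small spring is at the top edge. I'll step past to see the pad clear of the valve.

Call:
apply_moves(
  moves=[
    [-0.2, 0, 0, 0, 0, 0, 0],
    [-0.4, 0, 0, 0, 0, 0, 0],
    [-0.6, 0.03, 0, 0, 0, 0, 0],
    [-0.8, 0.03, 0, 0, 0, 0, 0],
    [-0.85, 0.03, 0, 0, 0, 0, 0],
    [-0.85, 0.03, 0, 0, 0, 0, 0],
  ],
)

```text
time_s: 7.35
tool_pos: [0.5648, -0.5172, 0.1685]
tool_rot: [-179.9, -0.0, 89.9]
force: [-0.3, 0.6, -0.7]
grip_width: 0.0084
grasp_force: 20.0
```

Run:
```python
from h import *
go([.566,-.421,.17],90)
im,c=look({"valve_pad":.006},"vp2")
# white disc
g=cv2.cvtColor(im,cv2.COLOR_RGB2GRAY)
m=masks_of("wrist","valve_pad")[0]["pixels"]
ys,xs=np.nonzero(m)
hull=cv2.convexHull(np.c_[xs,ys].astype(np.int32)); k=np.zeros_like(g); cv2.fillConvexPoly(k,hull,1)
hsv=cv2.cvtColor(im,cv2.COLOR_RGB2HSV)
w=(g>120)&(k>0)&(hsv[...,1]<60); ys,xs=np.nonzero(w)
q=np.array([onz("wrist",p,.006,c)[:2] for p in zip(xs,ys)]); print(len(xs),q.mean(0),np.ptp(q,axis=0))
```

```text
t7.35 pos [ 0.5648 -0.5172  0.1685] rot [-1.799e+02 -4.000e-02  8.989e+01] q7 54 shift [ 0.481  0.005 -0.007] turn [-0.001 -0.001 -0.001] alt turn z -179.89241761256733 w 0.008
valve_pad 0.86 px [329.  94.] centroid [ 0.5671 -0.4194] rect mm [ 567. -421.] [82.  82.7] 89.9
1059 [ 0.56657111 -0.4202856 ] [0.03980404 0.03944003]
```

View pics/vp2.png

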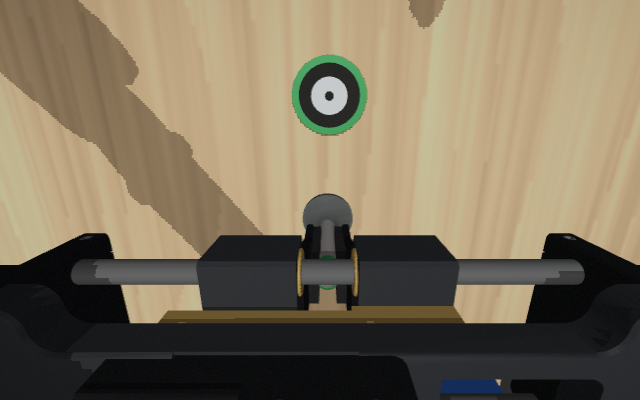

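Call:
apply_moves(
  moves=[
    [0.15, 0.01, 0, 0, 0, 0, 0],
    [0.3, 0.011, 0, 0, 0, 0, 0],
    [0.42, 0.011, 0, 0, 0, 0, 0],
    [0.482, 0.011, 0.1, 0, 0, 0, 0],
    [0.482, 0.011, 0.25, 0, 0, 0, 0],
    [0.482, 0.011, 0.4, 0, 0, 0, 0],
    [0.482, 0.011, 0.5, 0, 0, 0, 0],
    [0.482, 0.011, 0.56, 0, 0, 0, 0],
    [0.482, 0.011, 0.59, 0, 0, 0, 0],
    [0.482, 0.011, 0.61, 0, 0, 0, 0],
    [0.482, 0.011, 0.62, 0, 0, 0, 0],
    [0.482, 0.011, 0.62, 0, 0, 0, 0],
    [0.482, 0.011, 0.62, 0, 0, 0, 0],
  ],
)

```text
time_s: 8.8
tool_pos: [0.5686, -0.4205, 0.0464]
tool_rot: [179.9, 0.0, 90.0]
force: [0.1, -0.6, -1.4]
grip_width: 0.008
grasp_force: 20.0
```

Run:
```python
from h import *
go([.567,-.4208,.0425],90); print(env.get_obs()["force"])
```

```text
t8.80 pos [ 0.5686 -0.4205  0.0464] rot [1.7994e+02 3.0000e-02 9.0020e+01] q7 51 shift [-0.002 -0.008  0.019] turn [0.001 0.    0.   ] alt turn z 179.9802457975955 w 0.008
[ 0.05396982 -0.58548573 -1.39803419]
```

Call:
apply_moves(
  moves=[
    [0, -0.005, 0.006, 0, 0, 0, 0],
    [0, -0.005, 0.012, 0, 0, 0, 0],
    [0, -0.005, 0.017, 0, 0, 0, 0],
    [0, -0.005, 0.017, 0, 0, 0, 0],
  ],
)

```text
time_s: 9.2
tool_pos: [0.5673, -0.4202, 0.0424]
tool_rot: [180.0, 0.0, 90.0]
force: [-1.4, -0.2, 1.6]
grip_width: 0.0085
grasp_force: 20.0
```

Call:
apply_moves(
  moves=[
    [0, 0, 0.003, 0, 0, 0, 0],
    [0, 0, 0.003, 0, 0, 0, 0],
  ],
)

```text
time_s: 9.4
tool_pos: [0.5673, -0.4202, 0.0424]
tool_rot: [180.0, -0.0, 90.0]
force: [-1.7, 1.9, 4.7]
grip_width: 0.0084
grasp_force: 20.0
```

Call:
apply_moves(
  moves=[
    [0, 0, 0.0, 0, 0, 0, 0.15],
    [0, 0, 0, 0, 0, 0, 0.25],
    [0, 0, 0, 0, 0, 0, 0.4],
    [0, 0, 0, 0, 0, 0, 0.5],
    [0, 0, -0.1, 0, 0, 0, 0.6],
    [0, 0, -0.3, 0, 0, 0, 0.8],
    [0, 0, -0.5, 0, 0, 0, 1],
    [0, 0, -0.7, 0, 0, 0, 1],
    [0, 0, -0.9, 0, 0, 0, 1],
    [0, 0, -0.9, 0, 0, 0, 1],
  ],
)

```text
time_s: 10.4
tool_pos: [0.5693, -0.4226, 0.2287]
tool_rot: [179.5, 0.4, 90.0]
force: [-0.1, -1.2, -0.3]
grip_width: 0.0768
grasp_force: 0.0
```

Run:
```python
from h import *
im,c=look({"valve":.008,"valve_pad":.006},"vp3")
go([.41,-.266,.223],90)
```

```text
valve 0.71 px [325. 168.] centroid [ 0.5675 -0.4194] rect mm [ 567.4 -419.1] [38.1 38. ] 45.1
valve_pad 0.64 px [324. 167.] centroid [ 0.5663 -0.4188] rect mm [ 567.1 -420. ] [82.2 81. ] 44.1
t10.55 pos [ 0.5671 -0.4198  0.2209] rot [-1.7998e+02 -4.0000e-02  9.0030e+01] q7 47 shift [ 0.769 -0.785 -0.01 ] turn [-0. -0.  0.] alt turn z 179.9699006964452 w 0.085
```

View pics/vp3.png

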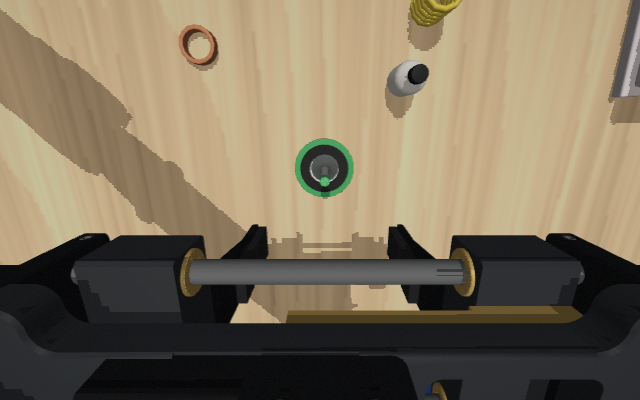

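The valve stands centred on its pad at (325,168). The next part is the spring.

Call:
apply_moves(
  moves=[
    [1, 0.33, 0, 0, 0, 0, 1],
    [1, 0.33, 0, 0, 0, 0, 1],
    [1, 0.33, 0, 0, 0, 0, 1],
    [1, 0.33, 0, 0, 0, 0, 1],
    [1, 0.33, 0, 0, 0, 0, 1],
  ],
)

```text
time_s: 11.05
tool_pos: [0.6358, -0.2098, 0.2186]
tool_rot: [-179.9, -0.4, 90.7]
force: [0.3, 0.8, -0.9]
grip_width: 0.0867
grasp_force: 0.0
```

Call:
apply_moves(
  moves=[
    [0.335, 0, 0, 0, 0, -0.29, 0.8],
    [0.335, 0, 0, 0, 0, -0.29, 0.7],
    [0.335, 0, 0, 0, 0, -0.29, 0.7],
    [0.335, 0, 0, 0, 0, -0.29, 0.7],
    [0.335, 0, 0, 0, 0, -0.29, 0.7],
  ],
)

```text
time_s: 11.55
tool_pos: [0.6324, -0.1538, 0.2203]
tool_rot: [-179.9, -0.0, 114.7]
force: [-0.1, -0.9, 0.6]
grip_width: 0.0623
grasp_force: 0.0
```

Run:
```python
from h import *
im,c=look({"spring":.042,"oil_bottle":.04},"sp1")
m=min((m for m in masks_of("wrist","spring") if m["conf"]>.3),key=lambda m:np.linalg.norm(np.array(m["location"])-[328,165]))
# fit by projecting a model silhouette (hull of a cylinder) to the mask
from scipy.optimize import minimize
ys,xs=np.nonzero(m["pixels"]); cm=np.array([xs.mean(),ys.mean()])
a=np.linspace(0,2*np.pi,60)
def sil(x,y):
    P=np.concatenate([np.c_[x+.016*np.cos(a),y+.016*np.sin(a),0*a+z] for z in (0,.042)])
    k=np.zeros((400,640),np.uint8); cv2.fillConvexPoly(k,cv2.convexHull(np.round(proj("wrist",P,c)*16).astype(np.int32)),1,shift=4); return k>0
hm=np.zeros((400,640),np.uint8); cv2.fillConvexPoly(hm,cv2.convexHull(np.c_[xs,ys].astype(np.int32)),1)
f=lambda v:-(sil(*v)&(hm>0)).sum()/(sil(*v)|(hm>0)).sum()
r=minimize(f,onz("wrist",cm,.021,c)[:2],method="Nelder-Mead",options=dict(initial_simplex=onz("wrist",cm,.021,c)[:2]+np.array([[0,0],[.004,0],[0,.004]])))
print(r.x,r.fun); go([*r.x,.011],115)
```

```text
spring 0.72 px [331. 175.] centroid [ 0.6347 -0.1491] rect mm [ 635.  -148.9] [32.2 33.3] 69.8
spring 0.66 px [340. 101.] centroid [ 0.6072 -0.0641] rect mm [606.8 -66.1] [43.8 43.4] 72.3
spring 0.60 px [348. 238.] centroid [ 0.6908 -0.2174] rect mm [ 691.8 -216. ] [44.7 61.4] 25.0
oil_bottle 0.92 px [304. 293.] centroid [ 0.6723 -0.3222] rect mm [ 674.9 -325.4] [35.7 35.3] 24.8
[ 0.63597036 -0.15119631] -0.8815384615384615
t11.75 pos [ 0.6329 -0.1539  0.2212] rot [-179.97   -0.    114.8 ] q7 45 shift [0.006 0.02  1.051] turn [-0.    -0.    -0.002] alt turn z -179.79560850280666 w 0.062
```

View pics/sp1.png

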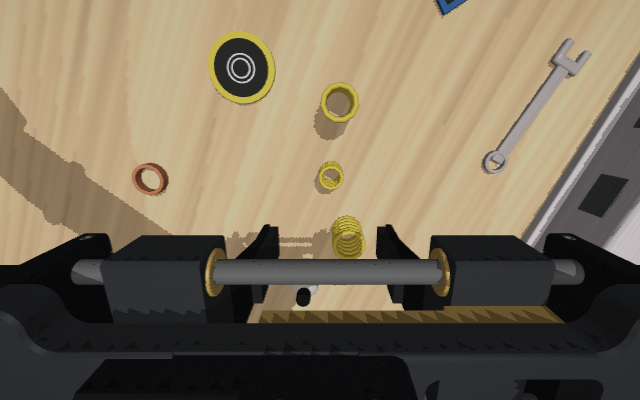

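The small spring is at (331,175), with the larger ones at (340,101) and (348,238). The fingers will pass to its left and right, where it is clear. The spring pad is at (241,67).

Call:
apply_moves(
  moves=[
    [0.006, 0.018, 0.25, 0, 0, 0, 0.7],
    [0.006, 0.018, 0.5, 0, 0, 0, 0.7],
    [0.006, 0.018, 0.7, 0, 0, 0, 0.7],
    [0.006, 0.018, 0.85, 0, 0, 0, 0.7],
    [0.006, 0.018, 0.95, 0, 0, 0, 0.7],
    [0.006, 0.018, 1, 0, 0, 0, 0.7],
    [0.006, 0.018, 1, 0, 0, 0, 0.7],
  ],
)

```text
time_s: 12.45
tool_pos: [0.6349, -0.1505, 0.0202]
tool_rot: [-179.9, -0.1, 114.9]
force: [-0.3, 0.7, -0.0]
grip_width: 0.0608
grasp_force: 0.0
```

Call:
apply_moves(
  moves=[
    [0, 0, 0.04, 0, 0, 0, 0.6],
    [0, 0, 0.04, 0, 0, 0, 0.5],
    [0, 0, 0.04, 0, 0, 0, 0.45],
    [0, 0, 0.04, 0, 0, 0, 0.4],
    [0, 0, 0.04, 0, 0, 0, 0.35],
    [0, 0, 0.04, 0, 0, 0, 0.3],
    [0, 0, 0.04, 0, 0, 0, 0.2],
    [0, 0, 0.04, 0, 0, 0, 0.2],
    [0, 0, 0.04, 0, 0, 0, 0.2],
  ],
  grip_force=20,
)

```text
time_s: 13.35
tool_pos: [0.6362, -0.1505, 0.0141]
tool_rot: [180.0, 0.0, 115.0]
force: [-1.6, 0.5, 4.5]
grip_width: 0.0317
grasp_force: 20.0
```

Run:
```python
from h import *
go([.476,-.079,.15],115)
go([.476,-.079,.15],90)
```

```text
t13.35 pos [ 0.6362 -0.1505  0.0141] rot [1.7997e+02 1.0000e-02 1.1496e+02] q7 50 shift [ 0.662 -0.575 -0.68 ] turn [ 0.     0.    -0.001] alt turn z -179.95532489564198 w 0.032
t13.35 pos [ 0.6362 -0.1505  0.0141] rot [1.7997e+02 1.0000e-02 1.1496e+02] q7 50 shift [ 0.662 -0.575 -0.68 ] turn [0.   0.   0.29] alt turn z 155.04467510435802 w 0.032
```

Call:
apply_moves(
  moves=[
    [0, 0, -0.1, 0, 0, 0, 0.2],
    [0, 0, -0.25, 0, 0, 0, 0.2],
    [0, 0, -0.45, 0, 0, 0, 0.2],
    [0, -0.1, -0.6, 0, 0, 0, 0.2],
    [0.05, -0.25, -0.6, 0, 0, 0.05, 0.2],
    [0.1, -0.4, -0.6, 0, 0, 0.1, 0.2],
    [0.15, -0.55, -0.6, 0, 0, 0.18, 0.2],
    [0.2, -0.7, -0.6, 0, 0, 0.25, 0.2],
    [0.21, -0.785, -0.6, 0, 0, 0.29, 0.2],
    [0.21, -0.785, -0.6, 0, 0, 0.29, 0.2],
    [0.21, -0.785, -0.6, 0, 0, 0.29, 0.2],
  ],
)

```text
time_s: 14.45
tool_pos: [0.4765, -0.1781, 0.1337]
tool_rot: [179.9, -0.0, 90.1]
force: [0.8, 0.6, -0.5]
grip_width: 0.0315
grasp_force: 20.0
```

Run:
```python
from h import *
im,c=look({"spring_pad":.006,"seat":.007},"spp")
go([.476,-.079,.05],90)
```

```text
spring_pad 0.74 px [329.  89.] centroid [ 0.4784 -0.0777] rect mm [478.3 -78.8] [82.5 81.5] 0.1
seat 0.50 px [274. 245.] centroid [ 0.4154 -0.2454] rect mm [ 415.8 -246.1] [10.4  9.1] 86.7
t14.60 pos [ 0.477  -0.1781  0.1335] rot [1.7998e+02 4.0000e-02 9.0130e+01] q7 22 shift [ 0.496 -0.004  0.417] turn [0.    0.    0.002] alt turn z 179.86645944320543 w 0.032
```

View pics/spp.png

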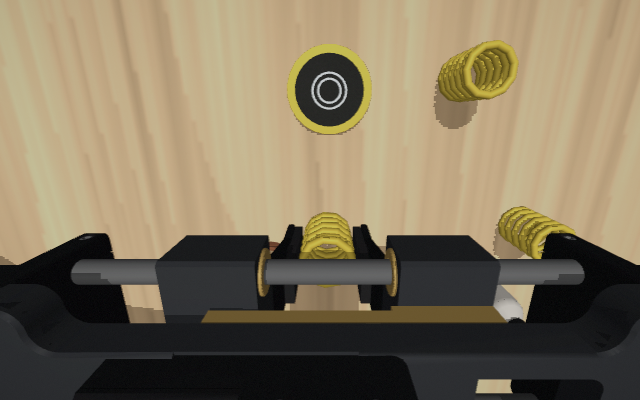

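The pad circles are centred at (329,90), and the held spring is at (328,230).

Call:
apply_moves(
  moves=[
    [0.15, 0.006, 0, 0, 0, 0, 0.2],
    [0.3, 0.006, 0, 0, 0, 0, 0.2],
    [0.42, 0.006, 0.05, 0, 0, 0, 0.2],
    [0.499, 0.006, 0.15, 0, 0, 0, 0.2],
    [0.499, 0.006, 0.3, 0, 0, 0, 0.2],
    [0.499, 0.006, 0.42, 0, 0, 0, 0.2],
    [0.499, 0.006, 0.5, 0, 0, 0, 0.2],
    [0.499, 0.006, 0.53, 0, 0, 0, 0.2],
    [0.499, 0.006, 0.545, 0, 0, 0, 0.2],
    [0.499, 0.006, 0.55, 0, 0, 0, 0.2],
    [0.499, 0.006, 0.55, 0, 0, 0, 0.2],
  ],
)

```text
time_s: 15.7
tool_pos: [0.4778, -0.0788, 0.0242]
tool_rot: [179.9, -0.0, 90.0]
force: [-0.9, -0.8, -0.7]
grip_width: 0.0312
grasp_force: 20.0
```

Call:
apply_moves(
  moves=[
    [0, 0, 0.005, 0, 0, 0, 0.2],
    [0, 0, 0.01, 0, 0, 0, 0.2],
    [0, 0, 0.014, 0, 0, 0, 0.2],
    [0, 0, 0.014, 0, 0, 0, 0.2],
  ],
)

```text
time_s: 16.1
tool_pos: [0.477, -0.0787, 0.0208]
tool_rot: [180.0, -0.0, 90.0]
force: [-0.2, 0.3, -1.2]
grip_width: 0.0314
grasp_force: 20.0
```

Call:
apply_moves(
  moves=[
    [0, 0.003, 0.004, 0, 0, 0, 0.2],
    [0, 0.003, 0.006, 0, 0, 0, 0.2],
    [0, 0.003, 0.006, 0, 0, 0, 0.2],
  ],
)

```text
time_s: 16.4
tool_pos: [0.4777, -0.0787, 0.02]
tool_rot: [-180.0, -0.0, 90.0]
force: [-1.4, -0.3, 4.6]
grip_width: 0.0313
grasp_force: 20.0
```

Call:
apply_moves(
  moves=[
    [0, 0, 0, 0, 0, 0, 0.4],
    [0, 0, 0, 0, 0, 0, 0.5],
    [0, 0, 0, 0, 0, 0, 0.6],
    [0, 0, 0, 0, 0, 0, 0.6],
    [0, 0, -0.1, 0, 0, 0, 0.7],
    [0, 0, -0.3, 0, 0, 0, 0.8],
    [0, 0, -0.5, 0, 0, 0, 0.9],
    [0, 0, -0.75, 0, 0, 0, 1],
    [0, 0, -1, 0, 0, 0, 1],
    [0, 0, -1, 0, 0, 0, 1],
  ],
)

```text
time_s: 17.4
tool_pos: [0.4818, -0.0793, 0.2265]
tool_rot: [179.3, -0.1, 90.0]
force: [1.2, -0.1, -0.5]
grip_width: 0.0853
grasp_force: 0.0
```

Run:
```python
from h import *
im,c=look({"spring_pad":.006,"spring":.048},"spp2")
go([.415,-.264,.22],90)
```

```text
spring_pad 0.79 px [323. 169.] centroid [ 0.4784 -0.0757] rect mm [478.6 -78.3] [82.5 81.6] 89.8
spring 0.93 px [323. 176.] centroid [ 0.4781 -0.077 ] rect mm [478.  -76.7] [33.3 28.9] 89.9
spring 0.61 px [422. 166.] centroid [ 0.6025 -0.0646] rect mm [602.6 -63.8] [42.7 59.1] 56.2
spring 0.47 px [455. 254.] centroid [ 0.6593 -0.1858] rect mm [ 658.6 -185.5] [17.9 16.1] 7.8
t17.55 pos [ 0.4773 -0.0787  0.2193] rot [-1.800e+02 -3.000e-02  9.004e+01] q7 5 shift [-0.927 -0.312 -0.004] turn [-0. -0.  0.] alt turn z 179.96435643813254 w 0.086
```

View pics/spp2.png

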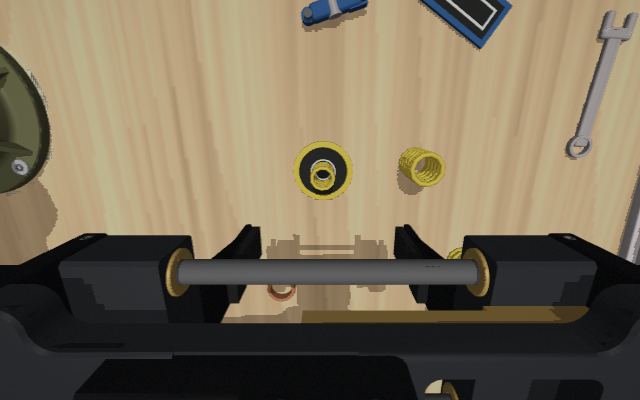

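The spring stands on the pad's circles at (323,175). Now the seat ring.

Call:
apply_moves(
  moves=[
    [-0.927, -0.312, 0, 0, 0, 0, 1],
    [-0.927, -0.312, 0, 0, 0, 0, 1],
    [-0.927, -0.312, 0, 0, 0, 0, 1],
    [-0.927, -0.312, 0, 0, 0, 0, 1],
    [-0.927, -0.312, 0, 0, 0, 0, 1],
    [-0.927, -0.312, 0, 0, 0, 0, 1],
  ],
)

```text
time_s: 18.15
tool_pos: [0.4139, -0.2646, 0.218]
tool_rot: [-179.8, -0.1, 89.8]
force: [1.4, 0.1, 0.3]
grip_width: 0.087
grasp_force: 0.0
```

Run:
```python
from h import *
im,c=look({"seat":.007},"seat1")
m=masks_of("wrist","seat")[0]; ys,xs=np.nonzero(m["pixels"]); h=cv2.convexHull(np.c_[xs,ys].astype(np.int32))
hm=np.zeros((400,640),np.uint8); cv2.fillConvexPoly(hm,h,1); ys,xs=np.nonzero(hm)
p=onz("wrist",(xs.mean(),ys.mean()),.007,c); print(p)
go([p[0],p[1],.005],90)
```

```text
seat 0.72 px [521. 208.] centroid [ 0.6884 -0.3157] rect mm [ 691.5 -317.1] [41.1 98.8] 64.6
seat 0.63 px [325. 173.] centroid [ 0.4106 -0.2655] rect mm [ 410.9 -265.2] [42.5 44.7] 0.6
[ 0.68885882 -0.31570371  0.007     ]
t18.30 pos [ 0.4155 -0.2625  0.2186] rot [-1.799e+02 -4.000e-02  9.017e+01] q7 27 shift [-0.271  1.368  1.065] turn [-0.001 -0.     0.002] alt turn z 179.82605701177664 w 0.087
```

Call:
apply_moves(
  moves=[
    [-0.014, -0.024, 0.25, 0, 0, 0, 0.9],
    [-0.014, -0.024, 0.5, 0, 0, 0, 0.9],
    [-0.014, -0.024, 0.7, 0, 0, 0, 0.9],
    [-0.014, -0.024, 0.85, 0, 0, 0, 0.9],
    [-0.014, -0.024, 0.95, 0, 0, 0, 0.9],
    [-0.014, -0.024, 1, 0, 0, 0, 0.9],
    [-0.014, -0.024, 1, 0, 0, 0, 0.9],
  ],
)

```text
time_s: 19.0
tool_pos: [0.4099, -0.2657, 0.0183]
tool_rot: [-179.8, -0.0, 90.1]
force: [-0.3, 0.1, 0.5]
grip_width: 0.0781
grasp_force: 0.0
```

Call:
apply_moves(
  moves=[
    [0, 0, 0.04, 0, 0, 0, 0.8],
    [0, 0, 0.065, 0, 0, 0, 0.7],
    [0, 0, 0.065, 0, 0, 0, 0.6],
    [0, 0, 0.065, 0, 0, 0, 0.55],
    [0, 0, 0.065, 0, 0, 0, 0.5],
    [0, 0, 0.065, 0, 0, 0, 0.45],
    [0, 0, 0.065, 0, 0, 0, 0.4],
    [0, 0, 0.065, 0, 0, 0, 0.35],
    [0, 0, 0.065, 0, 0, 0, 0.35],
    [0, 0, 0.065, 0, 0, 0, 0.35],
  ],
  grip_force=20,
)

```text
time_s: 20.0
tool_pos: [0.4108, -0.2671, 0.0069]
tool_rot: [180.0, -0.0, 90.0]
force: [-0.0, 2.1, 4.2]
grip_width: 0.0424
grasp_force: 20.0
```

Call:
apply_moves(
  moves=[
    [0, 0, -0.1, 0, 0, 0, 0.35],
    [0, 0, -0.25, 0, 0, 0, 0.35],
    [0, 0.05, -0.45, 0, 0, 0, 0.35],
    [0.1, 0.1, -0.6, 0, 0, 0, 0.35],
    [0.25, 0.2, -0.65, 0, 0, 0, 0.35],
    [0.45, 0.3, -0.65, 0, 0, 0, 0.35],
    [0.65, 0.4, -0.65, 0, 0, 0, 0.35],
    [0.85, 0.45, -0.65, 0, 0, 0, 0.35],
    [1, 0.45, -0.65, 0, 0, 0, 0.35],
  ],
)

```text
time_s: 20.9
tool_pos: [0.5012, -0.0638, 0.1361]
tool_rot: [-180.0, 0.0, 90.2]
force: [0.4, -0.2, 0.2]
grip_width: 0.0423
grasp_force: 20.0
```

Call:
apply_moves(
  moves=[
    [0.2, 0.05, 0, 0, 0, 0, 0.35],
    [0.4, 0.1, 0, 0, 0, 0, 0.35],
    [0.6, 0.15, 0, 0, 0, 0, 0.35],
    [0.8, 0.18, 0, 0, 0, 0, 0.35],
    [1, 0.18, 0, 0, 0, 0, 0.35],
  ],
)

```text
time_s: 21.4
tool_pos: [0.5364, 0.1345, 0.136]
tool_rot: [-180.0, 0.0, 90.0]
force: [1.1, 0.3, -0.1]
grip_width: 0.0425
grasp_force: 20.0
```

Call:
apply_moves(
  moves=[
    [0.2, 0, 0, 0, 0, 0, 0.35],
    [0.4, 0, 0, 0, 0, 0, 0.35],
    [0.6, 0, 0, 0, 0, 0, 0.35],
    [0.8, 0, 0, 0, 0, 0, 0.35],
    [0.915, 0, 0, 0, 0, 0, 0.35],
    [0.915, 0, 0, 0, 0, 0, 0.35],
    [0.915, 0, 0, 0, 0, 0, 0.35],
  ],
)

```text
time_s: 22.1
tool_pos: [0.5362, 0.3148, 0.136]
tool_rot: [-180.0, 0.1, 90.0]
force: [-0.5, -1.4, 0.1]
grip_width: 0.0425
grasp_force: 20.0
```

Run:
```python
from h import *
im,c=look({"seat_pad":.006,"seat":.14},"stp")
go([.537,.416,.05],90)
```

```text
seat_pad 0.75 px [329.  88.] centroid [0.5377 0.4158] rect mm [537.3 414.7] [81.8 82.1] 2.5
seat 0.98 px [328. 230.] centroid [0.5365 0.3231] rect mm [536.7 323.1] [38.4 42. ] 88.4
t22.25 pos [0.5369 0.3135 0.1366] rot [1.7999e+02 5.0000e-02 8.9840e+01] q7 -25 shift [ 0.513 -0.001  0.433] turn [ 0.     0.001 -0.002] alt turn z -179.84018267323202 w 0.042
```

View pics/stp.png

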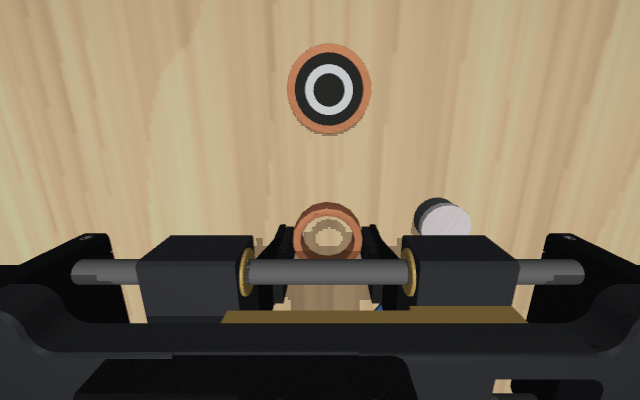

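The ring is held at (328,230), the pad ring is centred at (329,89), and the tin is well clear.

Run:
```python
from h import *
c=viewer.get_calibration("wrist"); o=env.get_obs(); print(o["tool_pos"],onz("wrist",(328.5,201.8),.1297,c)-[0,.022,0],onz("wrist",(329,89.5),.006,c))
im=cv2.imread("pics/stp.png").astype(int); 
print([tuple(im[r,328][::-1]) for r in range(198,226,1)])
```

```text
[0.53694496 0.31354203 0.13664507] [0.53776252 0.31492975 0.1297    ] [0.53897451 0.41366132 0.006     ]
[(np.int64(194), np.int64(169), np.int64(133)), (np.int64(194), np.int64(169), np.int64(132)), (np.int64(194), np.int64(169), np.int64(133)), (np.int64(194), np.int64(169), np.int64(133)), (np.int64(112), np.int64(74), np.int64(52)), (np.int64(104), np.int64(64), np.int64(45)), (np.int64(106), np.int64(66), np.int64(46)), (np.int64(107), np.int64(66), np.int64(47)), (np.int64(110), np.int64(69), np.int64(47)), (np.int64(111), np.int64(69), np.int64(48)), (np.int64(121), np.int64(76), np.int64(53)), (np.int64(195), np.int64(134), np.int64(97)), (np.int64(193), np.int64(131), np.int64(92)), (np.int64(188), np.int64(127), np.int64(90)), (np.int64(182), np.int64(122), np.int64(85)), (np.int64(177), np.int64(117), np.int64(83)), (np.int64(171), np.int64(113), np.int64(80)), (np.int64(163), np.int64(106), np.int64(74)), (np.int64(166), np.int64(140), np.int64(108)), (np.int64(193), np.int64(168), np.int64(132)), (np.int64(193), np.int64(168), np.int64(132)), (np.int64(137), np.int64(116), np.int64(89)), (np.int64(137), np.int64(116), np.int64(89)), (np.int64(137), np.int64(116), np.int64(88)), (np.int64(137), np.int64(116), np.int64(89)), (np.int64(138), np.int64(116), np.int64(89)), (np.int64(137), np.int64(115), np.int64(88)), (np.int64(137), np.int64(116), np.int64(88))]
```

Call:
apply_moves(
  moves=[
    [0.15, 0.003, 0, 0, 0, 0, 0.35],
    [0.3, 0.003, 0, 0, 0, 0, 0.35],
    [0.42, 0.003, 0.05, 0, 0, 0, 0.35],
    [0.5, 0.003, 0.15, 0, 0, 0, 0.35],
    [0.5, 0.003, 0.3, 0, 0, 0, 0.35],
    [0.5, 0.003, 0.42, 0, 0, 0, 0.35],
    [0.5, 0.003, 0.52, 0, 0, 0, 0.35],
    [0.5, 0.003, 0.57, 0, 0, 0, 0.35],
    [0.5, 0.003, 0.59, 0, 0, 0, 0.35],
    [0.5, 0.003, 0.6, 0, 0, 0, 0.35],
    [0.5, 0.003, 0.6, 0, 0, 0, 0.35],
  ],
)

```text
time_s: 23.35
tool_pos: [0.5375, 0.4162, 0.0176]
tool_rot: [179.9, -0.1, 90.0]
force: [0.4, 0.3, -0.3]
grip_width: 0.0423
grasp_force: 20.0
```

Call:
apply_moves(
  moves=[
    [0, 0, 0.005, 0, 0, 0, 0.35],
    [0, 0, 0.01, 0, 0, 0, 0.35],
    [0, 0, 0.015, 0, 0, 0, 0.35],
    [0, 0, 0.015, 0, 0, 0, 0.35],
  ],
)

```text
time_s: 23.75
tool_pos: [0.5367, 0.4161, 0.0136]
tool_rot: [-180.0, -0.0, 90.0]
force: [0.2, -0.7, 0.4]
grip_width: 0.0426
grasp_force: 20.0
```

Call:
apply_moves(
  moves=[
    [-0.002, 0.002, 0.004, 0, 0, 0, 0.35],
    [-0.002, 0.002, 0.007, 0, 0, 0, 0.35],
    [-0.002, 0.002, 0.007, 0, 0, 0, 0.35],
  ],
)

```text
time_s: 24.05
tool_pos: [0.5371, 0.4159, 0.013]
tool_rot: [-180.0, -0.0, 90.0]
force: [-2.6, -0.6, 5.1]
grip_width: 0.0427
grasp_force: 20.0
```

Call:
apply_moves(
  moves=[
    [0, 0, 0, 0, 0, 0, 0.5],
    [0, 0, 0, 0, 0, 0, 0.6],
    [0, 0, 0, 0, 0, 0, 0.7],
    [0, 0, 0, 0, 0, 0, 0.75],
    [0, 0, -0.1, 0, 0, 0, 0.8],
    [0, 0, -0.3, 0, 0, 0, 0.9],
    [0, 0, -0.5, 0, 0, 0, 1],
    [0, 0, -0.75, 0, 0, 0, 1],
    [0, 0, -1, 0, 0, 0, 1],
    [0, 0, -1, 0, 0, 0, 1],
    [0, 0, -1, 0, 0, 0, 1],
  ],
)

```text
time_s: 25.15
tool_pos: [0.538, 0.416, 0.2139]
tool_rot: [179.9, -0.1, 90.0]
force: [-0.1, 0.7, -1.8]
grip_width: 0.0866
grasp_force: 0.0
```

Run:
```python
from h import *
im,c=look({"seat_pad":.006,"seat":.013},"stp2")
go([.49,.122,.22],90)
```

```text
seat_pad 0.70 px [327. 174.] centroid [0.538  0.4156] rect mm [537.8 415.6] [81.2 82. ] 27.7
seat 0.89 px [327. 173.] centroid [0.5376 0.4176] rect mm [537.6 417.8] [43.4 41.5] 90.0
t25.30 pos [0.5362 0.4152 0.2101] rot [-1.7986e+02  1.2000e-01  9.0030e+01] q7 -32 shift [-1.466 -0.232 -0.046] turn [-0.002  0.001  0.   ] alt turn z 179.96867928497738 w 0.087
```

Run:
```python
import cv2
im=cv2.imread("pics/stp2.png")[130:220,280:375]; cv2.imwrite("pics/crop1.png",cv2.resize(im,None,fx=6,fy=6,interpolation=cv2.INTER_NEAREST))
```

```text
(no output)
```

View pics/crop1.png

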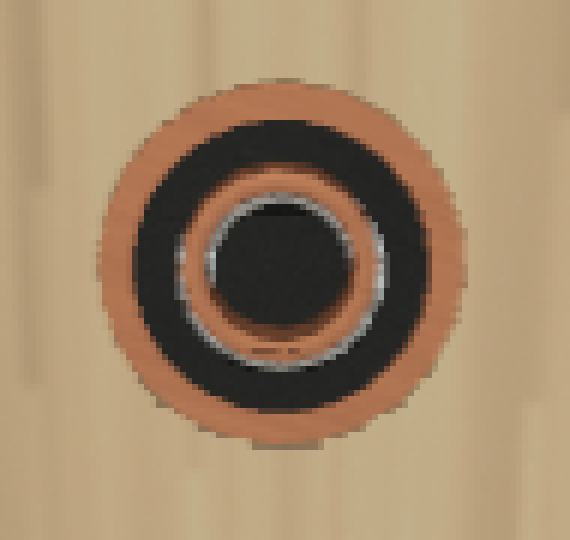

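The ring sits on its outline, about 1.5 mm off towards +y and flat, which I accept. Next is the rocker.

Call:
apply_moves(
  moves=[
    [-1, -0.15, -0.04, 0, 0, 0, 1],
    [-1, -0.15, -0.04, 0, 0, 0, 1],
    [-1, -0.15, -0.04, 0, 0, 0, 1],
    [-1, -0.15, -0.04, 0, 0, 0, 1],
    [-1, -0.15, -0.04, 0, 0, 0, 1],
  ],
)

```text
time_s: 25.8
tool_pos: [0.5071, 0.207, 0.2193]
tool_rot: [-179.9, 0.2, 89.4]
force: [-0.4, 0.7, 0.1]
grip_width: 0.087
grasp_force: 0.0
```

Call:
apply_moves(
  moves=[
    [-0.466, -0.082, 0, 0, 0, 0, 1],
    [-0.466, -0.082, 0, 0, 0, 0, 1],
    [-0.466, -0.082, 0, 0, 0, 0, 1],
    [-0.466, -0.082, 0, 0, 0, 0, 1],
  ],
)

```text
time_s: 26.2
tool_pos: [0.4904, 0.1219, 0.2194]
tool_rot: [-179.9, -0.0, 89.9]
force: [-0.7, 0.9, -0.8]
grip_width: 0.0869
grasp_force: 0.0
```

Run:
```python
from h import *
im,c=look({"rocker":.012,"rocker_pad":.006},"rk")
go([.49,.122,.004],90)
```

```text
rocker 0.83 px [330. 172.] centroid [0.4937 0.123 ] rect mm [491.2 122.3] [78.9 24.5] 17.7
t26.35 pos [0.4906 0.1241 0.2195] rot [-1.7995e+02  3.0000e-02  9.0170e+01] q7 -17 shift [-0.01  -0.002  1.078] turn [-0.001  0.     0.002] alt turn z 179.8341811756024 w 0.087
```

View pics/rk.png

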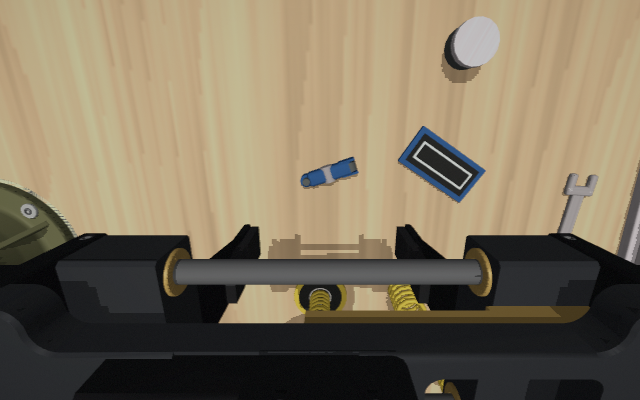

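The rocker is at (330,172) at about 18°, and its pad is at (442,163) sloping down to the right. I'll measure the pad from this picture.

Run:
```python
from h import *
c=viewer.get_calibration("wrist"); im=cv2.imread("pics/rk.png"); hsv=cv2.cvtColor(im,cv2.COLOR_BGR2HSV); g=im.max(2)
def fit(mask,z,lab):
    ys,xs=np.nonzero(mask); q=np.array([onz("wrist",p,z,c)[:2] for p in zip(xs,ys)])
    rc=cv2.minAreaRect((q*1000).astype(np.float32)); print(lab,len(xs),q.mean(0).round(4),np.round(rc[0],1),np.round(rc[1],1),round(rc[2],1))
roi=np.zeros(g.shape,bool); roi[120:205,395:490]=1
blue=((hsv[...,0]>95)&(hsv[...,0]<130)&(hsv[...,1]>110)&(hsv[...,2]>60)); fit(blue&roi,.006,"pad blue")
roi2=np.zeros(g.shape,bool); roi2[134:198,408:478]=1
fit((hsv[...,1]<50)&(g>120)&roi2,.006,"pad white")
roi3=np.zeros(g.shape,bool); roi3[150:195,295:365]=1; fit(blue&roi3,.015,"rocker blue")
```

```text
pad blue 1081 [0.643  0.1369] [646.5 134.3] [ 54.9 109.3] 57.0
pad white 378 [0.6489 0.1349] [656.8 136.5] [42.4 97. ] 55.8
rocker blue 602 [0.4933 0.1255] [490.7 124.1] [76.6 22.7] 18.6
```

Call:
apply_moves(
  moves=[
    [0, 0, 0, 0, 0, -1, 0.7],
    [0, 0, 0, 0, 0, -1, 0.7],
    [0, 0, 0, 0, 0, -1, 0.7],
    [0, 0, 0, 0, 0, -1, 0.7],
    [0, 0, 0, 0, 0, -1, 0.7],
    [0, 0, 0, 0, 0, -1, 0.7],
    [0, 0, 0, 0, 0, -1, 0.7],
    [0, 0, 0, 0, 0, -1, 0.7],
    [0, 0, 0, 0, 0, -1, 0.7],
    [0, 0, 0, 0, 0, -1, 0.7],
    [0, 0, 0, 0, 0, -1, 0.7],
  ],
)

```text
time_s: 27.45
tool_pos: [0.4908, 0.1238, 0.2197]
tool_rot: [-179.9, -0.0, 176.1]
force: [0.7, 0.3, -0.4]
grip_width: 0.061
grasp_force: 0.0
```

Call:
apply_moves(
  moves=[
    [0, 0, 0, 0, 0, -0.257, 0.7],
    [0, 0, 0, 0, 0, -0.257, 0.7],
    [0, 0, 0, 0, 0, -0.257, 0.7],
    [0, 0, 0, 0, 0, -0.257, 0.7],
  ],
)

```text
time_s: 27.85
tool_pos: [0.4908, 0.1233, 0.2199]
tool_rot: [-180.0, -0.0, -162.0]
force: [0.3, 0.7, -0.4]
grip_width: 0.0611
grasp_force: 0.0
```

Run:
```python
from h import *
im,c=look({"rocker":.012},"rk2")
go([.491,.1233,.004],198.2)
```

```text
rocker 0.94 px [327. 173.] centroid [0.4909 0.1216] rect mm [489.5 120.9] [78.6 20.9] 18.0
t27.95 pos [0.4908 0.123  0.22  ] rot [-1.7999e+02 -2.0000e-02 -1.6212e+02] q7 91 shift [-1.00e-03  1.00e-03  1.08e+00] turn [-0.    -0.    -0.004] alt turn z -179.67518470193835 w 0.061
```

Call:
apply_moves(
  moves=[
    [0.004, -0.003, 0.25, 0, 0, 0, 0.6],
    [0.004, -0.003, 0.5, 0, 0, 0, 0.6],
    [0.004, -0.003, 0.7, 0, 0, 0, 0.6],
    [0.004, -0.003, 0.85, 0, 0, 0, 0.6],
    [0.004, -0.003, 0.95, 0, 0, 0, 0.6],
    [0.004, -0.003, 1, 0, 0, 0, 0.6],
    [0.004, -0.003, 1, 0, 0, 0, 0.6],
  ],
)

```text
time_s: 28.65
tool_pos: [0.4895, 0.1214, 0.0191]
tool_rot: [-180.0, -0.1, -162.0]
force: [-0.7, -0.2, 1.1]
grip_width: 0.0521
grasp_force: 0.0
```

Call:
apply_moves(
  moves=[
    [0, 0, 0.04, 0, 0, 0, 0.55],
    [0, 0, 0.07, 0, 0, 0, 0.5],
    [0, 0, 0.07, 0, 0, 0, 0.4],
    [0, 0, 0.07, 0, 0, 0, 0.35],
    [0, 0, 0.07, 0, 0, 0, 0.3],
    [0, 0, 0.07, 0, 0, 0, 0.25],
    [0, 0, 0.07, 0, 0, 0, 0.2],
    [0, 0, 0.07, 0, 0, 0, 0.15],
    [0, 0, 0.07, 0, 0, 0, 0.15],
    [0, 0, 0.07, 0, 0, 0, 0.15],
  ],
  grip_force=30,
)

```text
time_s: 29.65
tool_pos: [0.4905, 0.1218, 0.0064]
tool_rot: [180.0, 0.0, -161.9]
force: [-0.5, 0.6, 2.9]
grip_width: 0.0215
grasp_force: 30.0
```

Run:
```python
from h import *
go([.646,.133,.13],147)
go([.646-.084,.133+.054,.13],147)
go([.646+.084,.133-.054,.13],147)
```

```text
t29.65 pos [0.4905 0.1218 0.0064] rot [ 1.7999e+02  2.0000e-02 -1.6194e+02] q7 101 shift [-0.757 -0.187 -0.618] turn [0.    0.    0.594] alt turn z 128.93819273861448 w 0.022
t29.65 pos [0.4905 0.1218 0.0064] rot [ 1.7999e+02  2.0000e-02 -1.6194e+02] q7 101 shift [-0.441  0.199 -0.618] turn [0.    0.    0.594] alt turn z 128.93819273861448 w 0.022
t29.65 pos [0.4905 0.1218 0.0064] rot [ 1.7999e+02  2.0000e-02 -1.6194e+02] q7 101 shift [-1.072 -0.574 -0.618] turn [0.    0.    0.594] alt turn z 128.93819273861448 w 0.022
```

Call:
apply_moves(
  moves=[
    [0, 0, -0.1, 0, 0, 0, 0.15],
    [0, 0, -0.25, 0, 0, 0, 0.15],
    [0, 0, -0.45, 0, 0, 0, 0.15],
    [-0.1, 0, -0.6, 0, 0, 0.05, 0.15],
    [-0.22, -0.05, -0.618, 0, 0, 0.12, 0.15],
    [-0.36, -0.1, -0.618, 0, 0, 0.21, 0.15],
    [-0.5, -0.15, -0.618, 0, 0, 0.3, 0.15],
    [-0.62, -0.187, -0.618, 0, 0, 0.39, 0.15],
    [-0.72, -0.187, -0.618, 0, 0, 0.47, 0.15],
    [-0.757, -0.187, -0.618, 0, 0, 0.54, 0.15],
    [-0.757, -0.187, -0.618, 0, 0, 0.594, 0.15],
    [-0.757, -0.187, -0.618, 0, 0, 0.594, 0.15],
  ],
)

```text
time_s: 30.85
tool_pos: [0.6456, 0.1329, 0.1287]
tool_rot: [-179.9, -0.0, 147.0]
force: [-0.7, -0.2, -1.7]
grip_width: 0.0219
grasp_force: 30.0
```

Call:
apply_moves(
  moves=[
    [-0.15, 0, 0, 0, 0, 0, 0.15],
    [-0.3, 0, 0, 0, 0, 0, 0.15],
    [-0.45, 0, 0, 0, 0, 0, 0.15],
    [-0.57, 0, 0, 0, 0, 0, 0.15],
    [-0.6, 0, 0, 0, 0, 0, 0.15],
    [-0.6, 0, 0, 0, 0, 0, 0.15],
  ],
)

```text
time_s: 31.45
tool_pos: [0.7463, 0.0665, 0.1291]
tool_rot: [-179.9, -0.0, 147.0]
force: [-0.4, -0.4, -1.2]
grip_width: 0.0212
grasp_force: 30.0
```

Run:
```python
from h import *
go([.646,.133,.13],147)
im,c=look({"rocker_pad":.006,"rocker":.135},"rkp")
m=masks_of("wrist","rocker_pad")[0]["pixels"].astype(np.uint8); m=cv2.erode(m,np.ones((5,5)))>0
hsv=cv2.cvtColor(im,cv2.COLOR_RGB2HSV); w=m&(hsv[...,1]<60)&(hsv[...,2]>110)
ys,xs=np.nonzero(w); q=np.array([onz("wrist",p,.006,c)[:2] for p in zip(xs,ys)]); rc=cv2.minAreaRect((q*1000).astype(np.float32)); print("white",len(xs),q.mean(0),rc)
```

```text
t31.45 pos [0.7463 0.0665 0.1291] rot [-1.7994e+02 -3.0000e-02  1.4698e+02] q7 66 shift [ 0.602  0.006 -0.004] turn [-0.001 -0.    -0.   ] alt turn z -179.97742163300936 w 0.021
rocker_pad 0.70 px [329.  65.] centroid [0.6453 0.1329] rect mm [647.8 131.5] [ 55.5 108.1] 56.9
rocker 0.70 px [327. 233.] centroid [0.74   0.0701] rect mm [745.9  66.4] [21.9 83.6] 57.0
white 920 [0.64538753 0.1324709 ] ((647.7030029296875, 131.32583618164062), (26.573575973510742, 83.12529754638672), 56.91004943847656)
```

View pics/rkp.png

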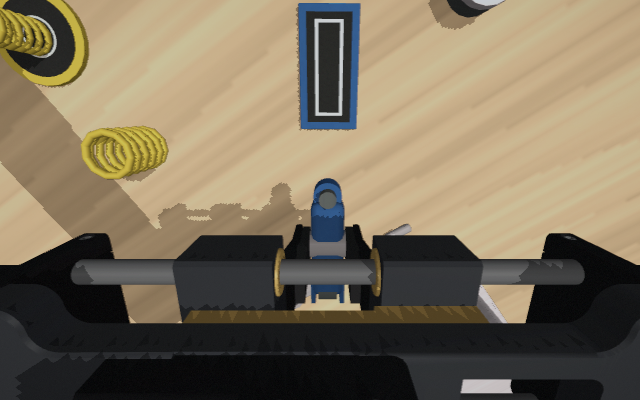

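The pad outline is centred at (329,65) and lined up with the rocker held at (327,233).

Call:
apply_moves(
  moves=[
    [0.15, 0.004, 0, 0, 0, 0, 0.15],
    [0.3, 0.004, 0, 0, 0, 0, 0.15],
    [0.45, 0.004, 0, 0, 0, 0, 0.15],
    [0.55, 0.004, 0.05, 0, 0, 0, 0.15],
    [0.59, 0.004, 0.15, 0, 0, 0, 0.15],
    [0.59, 0.004, 0.3, 0, 0, 0, 0.15],
    [0.59, 0.004, 0.42, 0, 0, 0, 0.15],
    [0.59, 0.004, 0.5, 0, 0, 0, 0.15],
    [0.59, 0.004, 0.54, 0, 0, 0, 0.15],
    [0.59, 0.004, 0.555, 0, 0, 0, 0.15],
    [0.59, 0.004, 0.565, 0, 0, 0, 0.15],
    [0.59, 0.004, 0.565, 0, 0, 0, 0.15],
  ],
)

```text
time_s: 32.85
tool_pos: [0.6487, 0.1326, 0.0176]
tool_rot: [179.9, 0.1, 147.0]
force: [0.3, 0.5, -1.3]
grip_width: 0.0218
grasp_force: 30.0
```

Call:
apply_moves(
  moves=[
    [0, 0, 0.005, 0, 0, 0, 0.15],
    [0, 0, 0.01, 0, 0, 0, 0.15],
    [0, 0, 0.015, 0, 0, 0, 0.15],
    [0, 0, 0.015, 0, 0, 0, 0.15],
  ],
)

```text
time_s: 33.25
tool_pos: [0.6479, 0.1326, 0.0137]
tool_rot: [180.0, -0.0, 147.0]
force: [0.3, 0.3, -1.3]
grip_width: 0.0219
grasp_force: 30.0
```

Call:
apply_moves(
  moves=[
    [-0.002, -0.004, 0.003, 0, 0, 0, 0.15],
    [-0.002, -0.004, 0.006, 0, 0, 0, 0.15],
    [-0.002, -0.004, 0.008, 0, 0, 0, 0.15],
    [-0.002, -0.004, 0.008, 0, 0, 0, 0.15],
  ],
)

```text
time_s: 33.65
tool_pos: [0.6479, 0.1315, 0.0125]
tool_rot: [-180.0, -0.0, 147.0]
force: [-1.1, -0.6, 1.7]
grip_width: 0.0217
grasp_force: 30.0
```

Contact. I'll release, retreat and take a final look.

Call:
apply_moves(
  moves=[
    [0, 0, 0.002, 0, 0, 0, 0.15],
    [0, 0, 0.002, 0, 0, 0, 0.3],
    [0, 0, 0.002, 0, 0, 0, 0.4],
    [0, 0, 0.002, 0, 0, 0, 0.5],
    [0, 0, 0.002, 0, 0, 0, 0.5],
    [0, 0, -0.1, 0, 0, 0, 0.5],
    [0, 0, -0.3, 0, 0, 0, 0.6],
    [0, 0, -0.5, 0, 0, 0, 0.8],
    [0, 0, -0.75, 0, 0, 0, 0.9],
    [0, 0, -1, 0, 0, 0, 0.9],
    [0, 0, -1, 0, 0, 0, 0.9],
    [0, 0, -1, 0, 0, 0, 0.9],
  ],
)

```text
time_s: 34.85
tool_pos: [0.6487, 0.1317, 0.2136]
tool_rot: [179.9, 0.1, 147.0]
force: [-0.6, 1.2, -0.9]
grip_width: 0.077
grasp_force: 0.0
```

Run:
```python
from h import *
im,c=look({"rocker":.018,"rocker_pad":.006},"fin")
s=viewer.read_camera("scene")
a=cv2.resize(im[120:220,270:385],None,fx=4,fy=4); b=cv2.resize(s[130:330,160:530],None,fx=1.5,fy=1.5) 
W=np.zeros((100*4,460,3),np.uint8); W[:a.shape[0],:a.shape[1]]=a
b=s[140:330,180:520]; b=cv2.resize(b,(340,190)); out=np.zeros((400,800,3),np.uint8); out[:,:460]=W; out[:190,460:800]=b
cv2.imwrite("pics/fin2.png",out[:,:,::-1])
```

```text
rocker 0.59 px [327. 175.] centroid [0.6491 0.1307] rect mm [648.3 131.5] [21.1 77.8] 56.5
rocker_pad 0.66 px [327. 168.] centroid [0.6429 0.1349] rect mm [647.1 131.9] [ 55.6 108.8] 56.8
```

View pics/fin2.png

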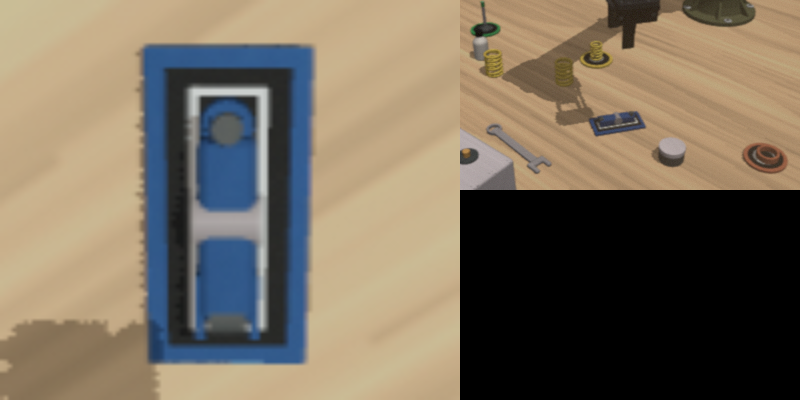

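The rocker lies inside its outline within about 1–2 mm. The scene view shows the valve standing on its pad, the spring and ring in place, and the bottle and tin where they were.

```bash
python3 -c "
from cell import env
print(env.sign_off())"
```

```text
the job is handed in; nothing more can be done
None
```

The job is handed in at about 35 s: the valve, spring, seat ring and rocker arm are each on their own pad within about 2 mm of centre, with the valve standing and the bottle and tin untouched; the hand-in gave no verdict.

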